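# Prop the worktop shelf and stock it

### The job

First take the mug off the raised shelf and stand it upright on the round cork mat. Then crank the shelf's leg down until its rubber foot bears firmly on the marble slab, stopping when the crank has grown clearly stiffer (a foot load of about 50 N) and never forcing it. Only then stand all the storage jars and tea tins from the worktop upright on the shelf, wholly on its top, leaving the other kitchen things where they are.

Things in the scene. Friction and masses are not known exactly. Their poses are not given: they have to be found in the camera images.
- shelf_top (a point): Centre of the upper face of the raised wooden shelf, 120 mm above the worktop, fixed. Its y axis runs along the shelf: 380 mm long (y from -190 to 190 mm), 130 mm deep (x from -65 to 65 mm), 18 mm thick. A steel pedestal carries the +y end, where an end board stands 42 mm above the shelf (inner face at y = 190 mm). The other (-y) end hangs free, with the crank-down leg 45 mm beyond it.
- crank_axis (a point): Point on the vertical axis of the leg's crank, 215 mm above the worktop, at x = 0, y = -235 mm of the shelf frame. Under it are a 36 mm wide tube and a 50 mm square gearbox up to 170 mm, then the crank arm at 180 to 190 mm.
- knob_grip (a point): Middle of the crank's upright black knob, 215 mm above the worktop, 45 mm from the crank axis. The knob is 22 mm in diameter, from 192 to 234 mm high, and spins freely on its own pin, so it can be held from above with a fixed tool yaw and led round in a circle.
- crank (a joint): Crank angle in rad; grows clockwise seen from above, which lowers the leg 4 mm per rad. 0 = leg fully up, sole 85 mm above the worktop; starts at 2 to 9, meets the slab near 17.25, ends at 23. It stays where it is left. Free turning takes about 8 N at the knob (1 or 2 N is left when the hand stops); once the foot bears, each 10 N of foot load adds 0.9 N, which stays when the hand stops.
- foot_sole (a point): Centre of the underside of the leg's round rubber foot (52 mm in diameter, 12 mm thick), straight below the crank axis. Once it meets the slab the rubber gives 1 mm for every 15 N of load.
- slab: Loose white marble slab, 110 x 110 x 16 mm, lying on the worktop below the foot; origin: centre of its underside, so its top is 16 mm up. 0.9 kg.
- foot: The leg's rubber foot; origin: centre of its sole (same point as foot_sole).
- mug: White mug with a handle, starts standing on the shelf. Body 64 mm in diameter, 80 mm tall, wall 4 mm, handle on its +y side. Origin: centre of its underside, z up. About 0.24 kg.
- coaster: Round cork mat, 110 mm in diameter, 6 mm thick, fixed on the worktop in front of the shelf. Origin: centre of its underside.
- jar1: Squat storage jar of clear glass with a steel lid, maybe absent: upright cylinder 56 mm in diameter (lid 57 mm), 66 mm tall, heavy at the base; starts standing on the worktop. Origin: centre of its underside, z up. 0.18 to 0.35 kg.
- jar2: Squat storage jar of clear glass with a steel lid, maybe absent: upright cylinder 56 mm in diameter (lid 57 mm), 66 mm tall, heavy at the base; starts standing on the worktop. Origin: centre of its underside, z up. 0.18 to 0.35 kg.
- jar3: Squat storage jar of clear glass with a steel lid, maybe absent: upright cylinder 56 mm in diameter (lid 57 mm), 66 mm tall, heavy at the base; starts standing on the worktop. Origin: centre of its underside, z up. 0.18 to 0.35 kg.
- tin1: Squat plain aluminium tea tin, maybe absent: upright cylinder 57 mm in diameter (lid 59 mm), 60 mm tall, heavy at the base, with an 8 mm high, 12 mm wide stud on the lid; starts standing on the worktop. Origin: centre of its underside, z up. 0.14 to 0.28 kg.
- tin2: Squat plain aluminium tea tin, maybe absent: upright cylinder 57 mm in diameter (lid 59 mm), 60 mm tall, heavy at the base, with an 8 mm high, 12 mm wide stud on the lid; starts standing on the worktop. Origin: centre of its underside, z up. 0.14 to 0.28 kg.
- soap: Orange washing-up bottle, 56 mm in diameter, 190 mm tall, on the worktop; bystander. Origin: centre of its underside.
- bowl: Blue bowl, 140 mm across, 60 mm tall; bystander. Origin: centre of its underside.
- spoon: Spoon with a wooden handle, about 200 mm long, lying on the worktop; bystander. Origin: middle of its underside.
Things that resemble listed ones, but are neither listed nor needed, are in the scene too. Leave any blue look-alike of the mug alone.

How it is judged:
By the outcome, as a careful person would: the job done as asked, in the order asked, and still so for the second after the job is handed in, with the robot touching nothing.
Of jar1, jar2, jar3, tin1, tin2 only 3 to 5 are there at a start; the rules pass over those that are not, and their reading is None.
At some moment in a run one of jar1, jar2, jar3, tin1, tin2 may be knocked a few centimetres aside while the robot is not near it.
Once in a run the grip may slacken for a moment while it holds something.
It also fails if it takes over 210 s, if anything falls off the work surface, if the arm or the gripper's body presses on something with over 40 N, if the wrist force passes 120 N, or if a joint passes its speed limit or range.

### The arm

A 6-joint arm with a two-finger parallel gripper is mounted at the origin on the work surface. World frame = base frame: x ahead of the robot, y to its left, z up, the work surface at z = 0. Lengths are in mm, angles in rad, forces in N, time in s.
With the tool pointing down it reaches from about 275 to 1000 mm from the base axis. Payload 8.4 kg.
Tool frame: the origin (TCP) lies on the centre line of the jaws, within the pads' length; the fingertips stand 17 mm ahead of it and the grasp point (between the pads) lies 2 mm behind it; z points along the fingers, y is the line along which they close (so a half turn about z gives the same grasp; the last joint's range is limited). The gripper opens to 85 mm and grips with 20 to 120 N. Pads are 22 mm wide; open, the fingers measure 114 mm over their backs; the gripper's body (76 mm by 85 mm) begins 54 mm behind the grasp point. The pads swing forward as they close: fully open they stand 13 mm farther back than shut.
Start: joints at [1.252, 0.353, 1.633, -0, 1.155, -0.002], TCP at [194.703, 593.901, 248.281] pointing down, gripper open.
Joint ranges: [-2.63, 2.63], [-0.92, 2.1], [0.06, 2.66], [-1.3, 4.44], [0, 2.69], [-3.02, 3.02]. Speed limits (rad/s): [2.22, 2.22, 2.79, 3.14, 3.14, 3.14].

### API

Orientations are given as [roll, pitch, yaw] about the fixed x, y, z axes, in that order (R = Rz(yaw) Ry(pitch) Rx(roll)).
In Python, from rig import r, eyes gives the robot as it stands. The module is installed in compiled form; this text tells all that it offers.
- The arm moves only by the shell command python3 -m inch 'ROWS' [FORCE]. ROWS is JSON, a list of rows, each a list of 7 numbers: the shift along the tool's x, y, z in m, then the turn, a rotation vector about the tool's x, y, z in degrees, then the closure, from -1 (fully open) to 1 (shut). In form: [[x, y, z, rx, ry, rz, gripper], ...]. A call has 1 to 8 rows; each row shifts and turns the commanded pose from where the row before left it, along the tool's axes as they then stand; what a row does not reach is not made up. A row lasts 1/10 s, in which the tool goes at most 50 mm and 8.59 degrees, less where a joint would pass 70% of its speed; a pose out of reach is approached as far as the arm can. A call with a gripper value outside its range is refused whole. The fingers move at their own pace and stop on an object; FORCE is the grip in N (left out, the last holds). Time passes only in rows, so rows that do not move let the fingers close. It gives the time, the measured TCP pose, the force, the opening and the grip force at its end, in the units of the state.
- r.sense(): the state, without advancing time (a new reading comes with each control period).
- eyes.grab_frame(name): name is "scene" or "top" or "wrist"; returns a dict with "img" (420x560x3 uint8, blue, green, red), "fx", "fy", "cx", "cy" (pixels), "R" (3x3) and "t" (3): a world point X has camera coordinates R X + t; the wrist camera has in their place "hand_eye" (4x4, takes a point from camera to tool coordinates, whose origin is the TCP and whose axes are the flange's). Camera axes: x right, y down, z forward; pixel columns grow to the right and rows downward; lengths in mm; the calibration is good to about 2 mm. The wrist camera is an equidistant fisheye: a pixel r from the principal point sees the ray r / f radians off the axis. A picture is of the moment at which its call begins: read the wrist's pose just before it. There is no depth.
- r.sign_off(): hands the job in; it is judged then, once.
The state is a dict: "clock": time; "qpos": joint angles; "qvel": joint speeds; "joint_efforts": joint torques, N m; "eef_pos": TCP position; "tcp_rot": TCP orientation; "contact_force": force on the tool from outside, world axes, zero at the start; "wrist_torque": the same for the moment, N m; "opening": opening from 0.0 (shut) to 1.0 (fully open); "grasp_force": force on a finger pad.
Only numpy, scipy, OpenCV 4.12 (cv2) and the standard library are available. Lean on these libraries where they do the work, as an engineer would, in place of code of your own. Each camera call takes 0.05 s, during which the arm holds its last target. There are 200 camera calls.

## Working session

There is one attempt and no reset: what is moved stays moved. The work goes in short steps, Python scripts to look and compute and a shell command to move; the robot and the scene stay as the last step left them, time stands still between calls to the robot, and variables do not carry over. Pictures are saved under pics/ and viewed, at most 14 in all, crops included, and the job is handed in when it is done.

```bash
mkdir -p pics; ls; python3 - <<'E'
from rig import r, eyes
import cv2,numpy as np
print(r.sense())
for n in("scene","top"):
    f=eyes.grab_frame(n); cv2.imwrite(f"pics/{n}0.png",f["img"]); print(n,f["fx"],f["fy"],f["cx"],f["cy"],np.round(f["R"],4).tolist(),np.round(f["t"],1).tolist())
f=eyes.grab_frame("wrist");print({k:v for k,v in f.items() if k!="img"});cv2.imwrite("pics/wrist0.png",f["img"])
E
```

```text
pics
{'clock': 0.0, 'qpos': array([ 1.25160412e+00,  3.53623887e-01,  1.63413599e+00, -1.41751049e-05,
        1.15520725e+00, -2.37554283e-03]), 'qvel': array([ 1.35550020e-03, -8.57919394e-04,  7.85974627e-05,  9.63727173e-04,
        6.42759809e-04, -1.28478208e-03]), 'joint_efforts': array([ 1.79626106e-03, -6.05240250e+01, -3.42074239e+01,  2.04429284e-05,
        9.23693151e-03,  6.07884942e-08]), 'eef_pos': array([194.56126439, 593.46652519, 247.57602758]), 'tcp_rot': array([-3.14021816e+00,  9.69547850e-06,  2.82478173e+00]), 'contact_force': array([ 0.73683568,  0.16252676, -0.37633405]), 'wrist_torque': array([ 0.00235136,  0.01559764, -0.00665244]), 'grasp_force': 0.0, 'opening': 0.9972849316729844}
scene 543.6380864567997 543.6380864567997 280.1285833726633 218.96055398374145 [[0.5545, 0.8321, 0.0106], [0.6043, -0.3938, -0.6927], [-0.5722, 0.3905, -0.7212]] [-294.7, -214.1, 1946.8]
top 436.7359292978731 436.7359292978731 276.9004028711227 209.1333152266355 [[0.064, -0.9979, 0.0004], [-0.9779, -0.0628, -0.1996], [0.1993, 0.0124, -0.9799]] [-27.4, 549.1, 1217.4]
{'fx': 325.19226210127806, 'fy': 325.19226210127806, 'cx': 278.51082457974366, 'cy': 208.23528238873942, 'hand_eye': array([[ 4.16393706e-04, -9.46880842e-01, -3.21584355e-01,
         8.19212202e+01],
       [ 9.99999904e-01,  3.49730011e-04,  2.65065815e-04,
         2.45440211e-01],
       [-1.38518042e-04, -3.21584434e-01,  9.46880897e-01,
        -1.26247684e+02],
       [ 0.00000000e+00,  0.00000000e+00,  0.00000000e+00,
         1.00000000e+00]])}
```

View pics/scene0.png

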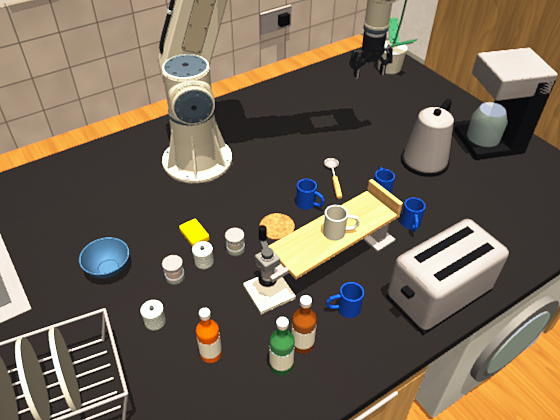

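View pics/top0.png

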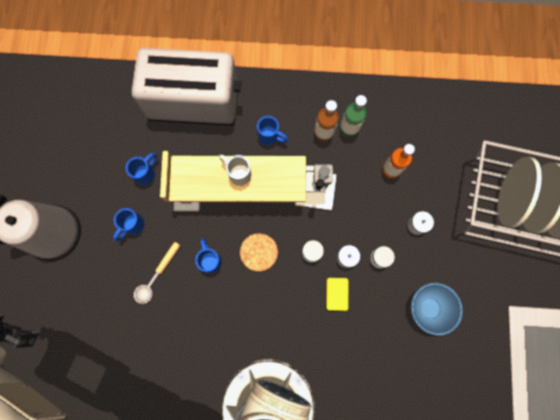

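Scene view: mug at (336,222) on the shelf, cork mat (277,227), jars/tins at (173,269), (203,255), (235,241), (152,315), and the crank near (265,255). Top view: mug (237,170), mat (259,252), jars/tins at (313,251), (349,257), (383,258), (422,223). I'll zoom in for measurement.

```bash
python3 - <<'E'
import cv2
a=cv2.imread("pics/top0.png")[140:300,150:440]; b=cv2.imread("pics/scene0.png")[170:340,130:420]
for n,i,f in(("t",a,2.7),("s",b,2.7)):
    cv2.imwrite(f"pics/z{n}.png",cv2.resize(i,None,fx=f,fy=f,interpolation=cv2.INTER_CUBIC))
E
```

```text
(no output)
```

View pics/zt.png

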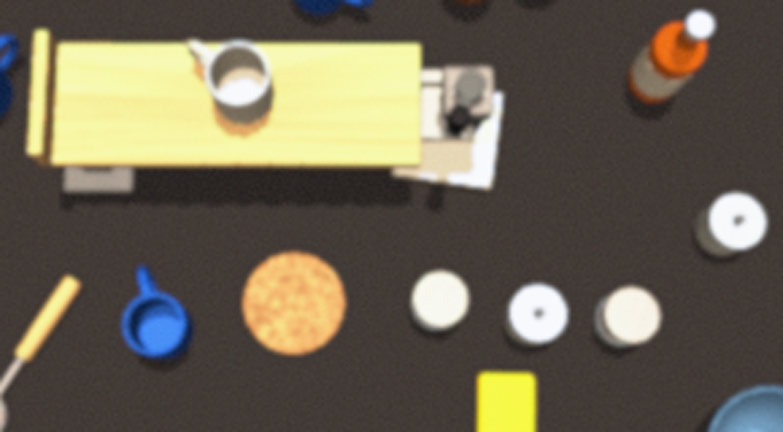

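View pics/zs.png

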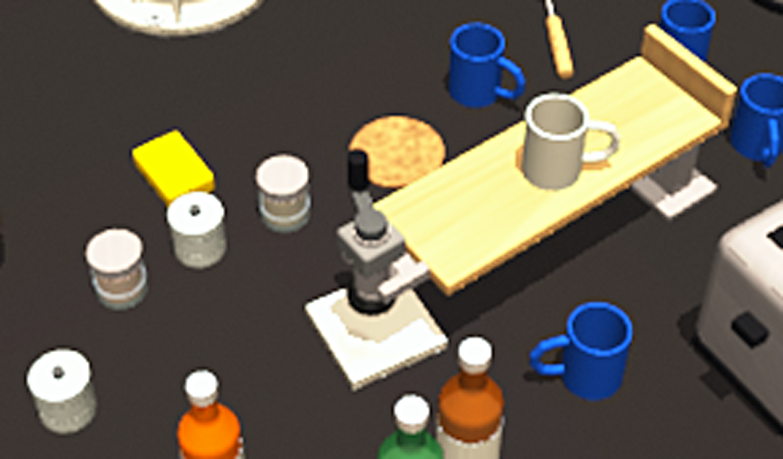

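The zooms show four items: jars with cream lids at zt (440,299) and (630,316), tins with studs at (538,313) and (738,220). The knob top is at zt (459,118) / zs (358,155). Now I'll triangulate.

```bash
cat > h.py <<'E'
import numpy as np, cv2
from scipy.optimize import least_squares
from scipy.spatial.transform import Rotation as Ro
from rig import r, eyes
C={"scene":(543.638,280.1286,218.9606,[[0.5545,0.8321,0.0106],[0.6043,-0.3938,-0.6927],[-0.5722,0.3905,-0.7212]],[-294.7,-214.1,1946.8]),
"top":(436.736,276.9004,209.1333,[[0.064,-0.9979,0.0004],[-0.9779,-0.0628,-0.1996],[0.1993,0.0124,-0.9799]],[-27.4,549.1,1217.4])}
F,CX,CY=325.1923,278.5108,208.2353
HE=np.array([[4.16e-4,-.946881,-.321584,81.921],[1,3.5e-4,2.65e-4,.245],[-1.385e-4,-.321584,.946881,-126.248],[0,0,0,1]])
def ray(n,u,v,s=None):
    if n=="wrist":
        d=np.array([u-CX,v-CY]);a=np.hypot(*d);t=a/F
        c=np.r_[d/max(a,1e-9)*np.sin(t),np.cos(t)]
        R=Ro.from_euler("xyz",s["tcp_rot"]).as_matrix()
        return s["eef_pos"]+R@HE[:3,3],R@HE[:3,:3]@c
    f,cx,cy,R,t=C[n];R=np.array(R)
    d=R.T@np.array([(u-cx)/f,(v-cy)/f,1]);return -R.T@np.array(t),d/np.linalg.norm(d)
def tri(*rs):
    A=sum(np.eye(3)-np.outer(d,d) for o,d in rs);b=sum((np.eye(3)-np.outer(d,d))@o for o,d in rs)
    X=np.linalg.solve(A,b);return X,[round(np.linalg.norm(np.cross(X-o,d)),1) for o,d in rs]
def atz(rr,z): o,d=rr;return o+d*(z-o[2])/d[2]
def wproj(P,s):
    R=Ro.from_euler("xyz",s["tcp_rot"]).as_matrix()
    c=HE[:3,:3].T@(R.T@(np.array(P,float)-s["eef_pos"])-HE[:3,3]);a=np.arctan2(np.hypot(c[0],c[1]),c[2])
    return np.array([CX,CY])+F*a*c[:2]/np.hypot(c[0],c[1])
def togo(P,yaw,s=None):
    "tool-axes shift (m) and rz turn (deg) from now to TCP P, tool down"
    s=s or r.sense();R=Ro.from_euler("xyz",s["tcp_rot"]).as_matrix()
    dl=R.T@(np.array(P,float)-s["eef_pos"])/1000
    dy=(yaw-np.degrees(s["tcp_rot"][2])+90)%180-90
    return np.round(dl,4).tolist(),round(-dy,2)
E
python3 - <<'E'
from h import *
T=lambda u,v:ray("top",(u+.5)/2.7-.5+150,(v+.5)/2.7-.5+140)
S=lambda u,v:ray("scene",(u+.5)/2.7-.5+130,(v+.5)/2.7-.5+170)
pts={"knobtop":((459,116),(358,154)),"mugrim":((238,72),(556,115)),"jarA":((441,298),(283,176)),"tinA stud":((538,313),(195,210)),"jarB":((631,315),(115,248)),"tinB stud":((738,220),(58,372)),
"cork":((294,302),(397,150)),"sh near -y":((421,43),(447,284)),"sh -x-y":((421,164),(378,206)),"sh -x+y":((51,163),(648,57)),"slab c":((492,188),(307,308)),"slab2":((503,94),(353,383))}
for k,(t,s) in pts.items():
    X,e=tri(T(*t),S(*s));print(k,X.round(1),e, atz(T(*t),X[2].round()).round(1)[:2])
E
```

```text
knobtop [589.5 -97.7 231.6] [np.float64(0.6), np.float64(0.6)] [589.1 -98.2]
mugrim [628.3 115.7 199.7] [np.float64(0.2), np.float64(0.2)] [628.3 115.8]
jarA [ 436.9 -101.6   61.6] [np.float64(0.9), np.float64(0.9)] [ 436.4 -102.4]
tinA stud [ 427.5 -204.8   60.7] [np.float64(0.3), np.float64(0.3)] [ 427.3 -205. ]
jarB [ 431.4 -301.1   64.8] [np.float64(0.7), np.float64(0.7)] [ 431.  -301.7]
tinB stud [ 540.2 -414.8   61.6] [np.float64(0.2), np.float64(0.2)] [ 540.1 -414.9]
cork [428.4  55.1   4.5] [np.float64(0.5), np.float64(0.5)] [428.1  54.6]
sh near -y [696.2 -63.8 121.1] [np.float64(0.5), np.float64(0.5)] [696.  -64.2]
sh -x-y [569.3 -67.1 116.6] [np.float64(4.6), np.float64(4.6)] [567.  -71.1]
sh -x+y [546.9 314.7 112.6] [np.float64(4.5), np.float64(4.5)] [544.5 310.5]
slab c [ 570.4 -155.3    9.3] [np.float64(2.5), np.float64(2.5)] [ 569.3 -157.5]
slab2 [ 679.  -164.5   11.3] [np.float64(1.1), np.float64(1.1)] [ 678.6 -165.5]
```

```bash
python3 - <<'E'
from h import *
T=lambda u,v:ray("top",(u+.5)/2.7-.5+150,(v+.5)/2.7-.5+140)
S=lambda u,v:ray("scene",(u+.5)/2.7-.5+130,(v+.5)/2.7-.5+170)
L=[(65,-190),(-65,-190),(-65,190)]
pt=[(421,43),(421,165),(51,165)];ps=[(447,284),(375,207),(645,57)]
obs=[atz(T(*p),120)[:2] for p in pt]+[atz(S(*p),120)[:2] for p in ps]
print(np.round(obs,1).tolist())
def res(p):
    c,s=np.cos(p[2]),np.sin(p[2]);R=np.array([[c,-s],[s,c]]);return np.concatenate([R@l+p[:2]-o for l,o in zip(L*2,obs)])
o=least_squares(res,[620,130,0],loss="soft_l1");x,y,a=o.x;print("shelf",x,y,np.degrees(a),o.fun.round(1))
c,s=np.cos(a),np.sin(a);print("axis",x+s*235,y-c*235)
print("handle",tri(T(195,46),S(612,140)))
print(togo([628,115.5,260],60),togo([628,115.5,170],60))
E
```

```text
[[696.3, -64.3], [565.3, -71.0], [540.9, 308.4], [695.6, -62.9], [573.3, -67.8], [551.6, 310.8]]
shelf 621.9192912275898 123.09860980394977 2.798812555677167 [-0.2  0.8  1.   1.1  6.8  1.3  0.5 -0.6 -7.  -2.  -3.9 -1.1]
axis 633.3941226105177 -111.62107033543133
handle (array([663.16573569, 165.15513023, 165.19047831]), [np.float64(0.1), np.float64(0.1)])
([-0.5608, -0.3193, -0.0119], np.float64(-78.15)) ([-0.5608, -0.3192, 0.0781], np.float64(-78.15))
```

```bash
sed -i 's/+90)%180-90/+180)%360-180/' h.py; python3 -m inch '[[0,0,0,0,0,8.5,-1],[0,0,0,0,0,8.5,-1],[0,0,0,0,0,8.5,-1],[0,0,0,0,0,8.5,-1],[0,0,0,0,0,8.5,-1],[0,0,0,0,0,8.5,-1],[0,0,0,0,0,8.5,-1],[0,0,0,0,0,8.5,-1]]' 40; python3 -m inch '[[0,0,0,0,0,8.5,-1],[0,0,0,0,0,8.5,-1],[0,0,0,0,0,8.5,-1],[0,0,0,0,0,8.5,-1],[0,0,0,0,0,4.8,-1],[0,0,0,0,0,0,-1]]'; python3 -c "
from h import *
print(togo([628,115.5,260],55))"
```

```text
clock: 0.95
eef_pos: [194.7, 593.7, 247.9]
tcp_rot: [-3.141, 0.001, 1.632]
contact_force: [0.6, 0.5, -0.6]
opening: 0.998
grasp_force: 0.0
clock: 1.55
eef_pos: [194.7, 593.7, 248.0]
tcp_rot: [3.141, 0.0, 0.96]
contact_force: [0.2, -0.3, -0.2]
opening: 1.002
grasp_force: 0.0
([-0.143, 0.6293, -0.0118], np.float64(-0.02))
```

```bash
python3 -m inch '[[-0.011,0.0484,-0.0009,0,0,0,-1],[-0.011,0.0484,-0.0009,0,0,0,-1],[-0.011,0.0484,-0.0009,0,0,0,-1],[-0.011,0.0484,-0.0009,0,0,0,-1],[-0.011,0.0484,-0.0009,0,0,0,-1],[-0.011,0.0484,-0.0009,0,0,0,-1],[-0.011,0.0484,-0.0009,0,0,0,-1],[-0.011,0.0484,-0.0009,0,0,0,-1]]' | head -2; python3 -m inch '[[-0.011,0.0484,-0.0009,0,0,0,-1],[-0.011,0.0484,-0.0009,0,0,0,-1],[-0.011,0.0484,-0.0009,0,0,0,-1],[-0.011,0.0484,-0.0009,0,0,0,-1],[-0.011,0.0484,-0.0009,0,0,0,-1],[0,0,0,0,0,0,-1]]'; python3 - <<'E'
from h import *
s=r.sense();f=eyes.grab_frame("wrist");cv2.imwrite("pics/w1.png",f["img"])
print(togo([628,115.5,170],55,s),s["eef_pos"],wproj([628,115.5,200],s))
E
```

```text
clock: 2.35
eef_pos: [462.7, 298.2, 255.6]
clock: 2.95
eef_pos: [632.0, 111.7, 259.8]
tcp_rot: [3.139, -0.0, 0.96]
contact_force: [-0.5, 0.8, -0.5]
opening: 1.003
grasp_force: 0.0
([0.0008, -0.0056, 0.0898], np.float64(-0.01)) [631.95043091 111.71967268 259.82947774] [269.12198617 235.41355745]
```

View pics/w1.png

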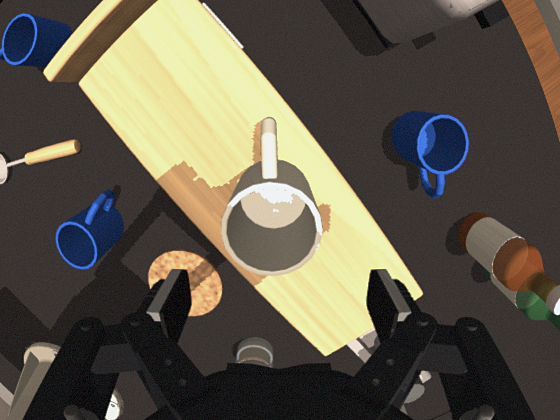

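The wrist view shows the mug rim centred near (272,228) with the handle pointing straight up along tool x, so the closing axis is clear of the handle.

```bash
python3 - <<'E'
from h import *
s=r.sense();P=atz(ray("wrist",272,228,s),200);print(P);print(togo([*((P[:2]+[628,115.5])/2),168],55))
# shelf corners seen: free-end corners, board side
for p in [(325,356),(423,295),(80,84)]: print(atz(ray("wrist",*p,s),120))
print(atz(ray("wrist",186,282,s),6))
E
```

```text
[630.37969635 120.74948425 200.        ]
([0.0031, -0.0032, 0.0915], np.float64(-0.0))
[567.78774804 -66.80922424 120.        ]
[694.96212362 -59.94983435 120.        ]
[546.14376137 307.61307146 120.        ]
[434.17916283  59.78891792   6.        ]
```

```bash
python3 -m inch '[[0.003,-0.003,0.03,0,0,0,-1],[0,0,0.03,0,0,0,-1],[0,0,0.0315,0,0,0,-1],[0,0,0,0,0,0,0.3],[0,0,0,0,0,0,1],[0,0,0,0,0,0,1],[0,0,0,0,0,0,1],[0,0,0,0,0,0,1]]' 40; python3 -m inch '[[0,0,0,0,0,0,1],[0,0,0,0,0,0,1],[0,0,-0.02,0,0,0,1],[0,0,-0.03,0,0,0,1],[0,0,-0.03,0,0,0,1],[0,0,0,0,0,0,1]]'; python3 -c "
from h import *
s=r.sense();print(togo([430,57,s['eef_pos'][2]],55,s))"
```

```text
clock: 3.8
eef_pos: [628.2, 120.6, 169.7]
tcp_rot: [3.141, -0.001, 0.961]
contact_force: [0.4, -0.3, -2.7]
opening: 0.728
grasp_force: 47.8
clock: 4.4
eef_pos: [630.1, 120.8, 253.2]
tcp_rot: [3.136, -0.005, 0.961]
contact_force: [1.2, 0.4, -1.8]
opening: 0.723
grasp_force: 48.0
([-0.1669, -0.1274, -0.0015], np.float64(0.05))
```

```bash
python3 -m inch '[[-0.0278,-0.0212,0,0,0,0,1],[-0.0278,-0.0212,0,0,0,0,1],[-0.0278,-0.0212,0,0,0,0,1],[-0.0278,-0.0212,0,0,0,0,1],[-0.0278,-0.0212,0,0,0,0,1],[-0.0278,-0.0212,0,0,0,0,1],[0,0,0,0,0,0,1],[0,0,0,0,0,0,1]]'; python3 -m inch '[[0,0,0.03,0,0,0,1],[0,0,0.035,0,0,0,1],[0,0,0.035,0,0,0,1],[0,0,0.035,0,0,0,1],[0,0,0.03,0,0,0,1],[0,0,0,0,0,0,1]]';python3 - <<'E'
from h import *
s=r.sense();f=eyes.grab_frame("scene");cv2.imwrite("pics/s2.png",cv2.resize(f["img"][150:350,120:400],None,fx=2.7,fy=2.7))
print(togo([430,57,55],55,s))
E
```

```text
clock: 5.2
eef_pos: [427.7, 56.4, 248.4]
tcp_rot: [3.141, -0.0, 0.96]
contact_force: [1.3, 0.1, -1.9]
opening: 0.728
grasp_force: 47.8
clock: 5.8
eef_pos: [426.4, 56.5, 80.2]
tcp_rot: [-3.137, 0.004, 0.961]
contact_force: [-0.7, 0.2, -1.4]
opening: 0.732
grasp_force: 29.2
([0.0025, 0.0028, 0.0252], np.float64(0.06))
```

View pics/s2.png

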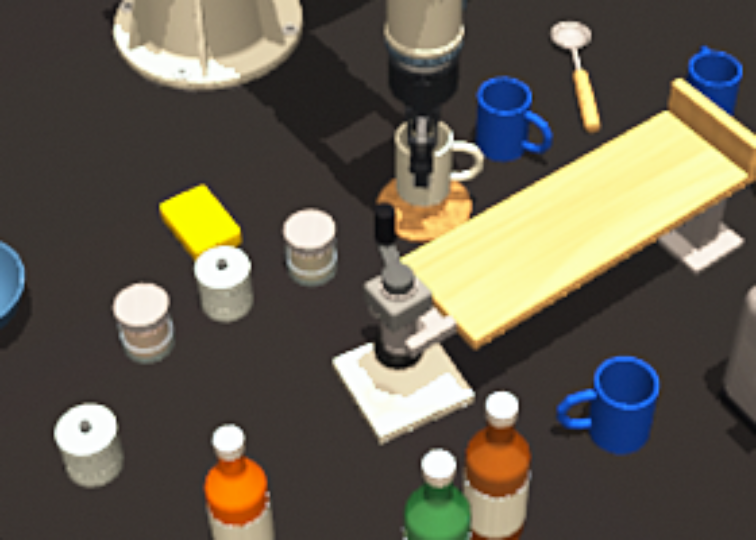

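The mug is still upright in the jaws just above the mat. The grip read 29 N, possibly the slackening, so I'll lower gently and watch the force.

```bash
python3 -m inch '[[0.002,0.002,0.008,0,0,0,1],[0,0,0.006,0,0,0,1],[0,0,0.004,0,0,0,1],[0,0,0,0,0,0,1]]' 40; python3 -m inch '[[0,0,0.004,0,0,0,1],[0,0,0.002,0,0,0,1],[0,0,0,0,0,0,1]]'
```

```text
clock: 6.25
eef_pos: [430.8, 57.1, 65.6]
tcp_rot: [3.141, -0.0, 0.961]
contact_force: [-0.3, 0.5, -2.1]
opening: 0.725
grasp_force: 48.1
clock: 6.55
eef_pos: [430.6, 57.0, 59.4]
tcp_rot: [-3.141, 0.0, 0.961]
contact_force: [-0.5, -0.4, -1.6]
opening: 0.729
grasp_force: 48.1
```

```bash
python3 -m inch '[[0,0,0.003,0,0,0,1],[0,0,0,0,0,0,1]]'; python3 -m inch '[[0,0,0.002,0,0,0,1],[0,0,0,0,0,0,1]]';
```

```text
clock: 6.75
eef_pos: [430.6, 57.1, 56.2]
tcp_rot: [-3.141, 0.0, 0.961]
contact_force: [-0.5, 0.6, -2.5]
opening: 0.723
grasp_force: 48.1
clock: 6.95
eef_pos: [430.6, 57.0, 54.3]
tcp_rot: [-3.141, 0.0, 0.961]
contact_force: [0.3, 0.1, -2.8]
opening: 0.726
grasp_force: 48.1
```

```bash
python3 -m inch '[[0,0,0.0015,0,0,0,1],[0,0,0,0,0,0,1]]' | grep -E "pos|contact"; python3 -m inch '[[0,0,0.001,0,0,0,1],[0,0,0,0,0,0,1]]'| grep -E "pos|contact"
```

```text
eef_pos: [431.0, 56.9, 53.7]
contact_force: [-2.7, -2.6, 11.4]
eef_pos: [431.1, 56.7, 53.4]
contact_force: [-5.9, -6.3, 29.0]
```

Contact with the mat. I'll back off 1 mm, release, and rise straight up.

```bash
python3 -m inch '[[0,0,-0.0015,0,0,0,1],[0,0,0,0,0,0,0.2],[0,0,0,0,0,0,-0.5],[0,0,0,0,0,0,-1],[0,0,0,0,0,0,-1],[0,0,0,0,0,0,-1]]'; python3 -m inch '[[0,0,-0.02,0,0,0,-1],[0,0,-0.04,0,0,0,-1],[0,0,-0.045,0,0,0,-1],[0,0,-0.045,0,0,0,-1],[0,0,-0.045,0,0,0,-1],[0,0,-0.03,0,0,0,-1],[0,0,0,0,0,0,-1]]'; python3 - <<'E'
from h import *
s=r.sense();f=eyes.grab_frame("top");cv2.imwrite("pics/t3.png",f["img"])
print(togo([589,-98,275],55,s))
E
```

```text
clock: 7.95
eef_pos: [430.7, 57.1, 53.4]
tcp_rot: [-3.142, 0.0, 0.961]
contact_force: [-0.4, -0.2, -0.0]
opening: 1.004
grasp_force: 0.0
clock: 8.65
eef_pos: [433.0, 57.4, 282.7]
tcp_rot: [3.136, -0.005, 0.961]
contact_force: [-0.3, 0.9, -0.7]
opening: 0.997
grasp_force: 0.0
([-0.038, 0.2168, 0.0088], np.float64(0.05))
```

```bash
python3 -m inch '[[-0.0076,0.0434,0,0,0,0,-1],[-0.0076,0.0434,0,0,0,0,-1],[-0.0076,0.0434,0,0,0,0,-1],[-0.0076,0.0434,0,0,0,0,-1],[-0.0076,0.0434,0,0,0,0,-1],[0,0,0,0,0,0,-1],[0,0,0,0,0,0,-1]]'; python3 - <<'E'
from h import *
s=r.sense();f=eyes.grab_frame("wrist");cv2.imwrite("pics/w4.png",f["img"])
print(s["eef_pos"],wproj([589,-98,234],s),wproj([633,-111.6,190],s))
E
```

```text
clock: 9.4
eef_pos: [586.1, -98.8, 276.0]
tcp_rot: [-3.138, 0.002, 0.959]
contact_force: [-0.5, 0.4, -0.4]
opening: 0.998
grasp_force: 0.0
[586.09140301 -98.84022242 276.01390047] [281.57999506 245.30924285] [344.63567033 199.06827872]
```

View pics/w4.png

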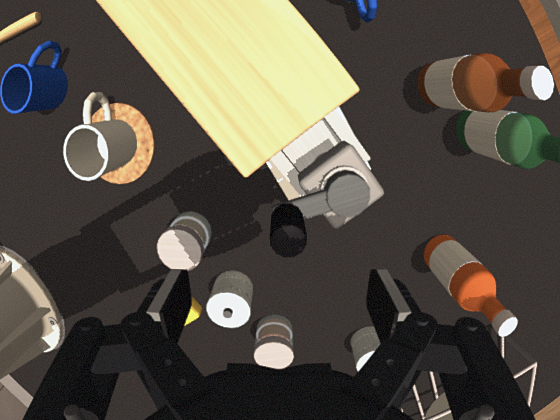

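The knob top is at about (289,239) and the crank hub near (348,194). The mug stands on the mat.

```bash
python3 - <<'E'
from h import *
s=r.sense();K=atz(ray("wrist",289,239,s),234);H=atz(ray("wrist",348,194,s),191);print(K,H,np.hypot(*(K-H)[:2]))
for p in [(249,177),(358,89)]: print(atz(ray("wrist",*p,s),120))
print(togo([*((K[:2]+[589,-98])/2),216],55,s))
E
```

```text
[594.12803202 -96.63381848 234.        ] [ 636.43167531 -108.89613694  191.        ] 44.045007552058316
[572.49908802 -70.45319796 120.        ]
[696.21967917 -59.71040888 120.        ]
([0.0042, 0.0046, 0.0605], np.float64(0.02))
```

```bash
python3 -m inch '[[0.004,0.005,0.02,0,0,0,-1],[0,0,0.02,0,0,0,-1],[0,0,0.02,0,0,0,-1],[0,0,0,0,0,0,0],[0,0,0,0,0,0,0.5],[0,0,0,0,0,0,1],[0,0,0,0,0,0,1],[0,0,0,0,0,0,1]]' 50; python3 -m inch '[[0,0,0,0,0,0,1],[0,0,0,0,0,0,1],[0,0,0,0,0,0,1]]'
```

```text
clock: 10.25
eef_pos: [593.4, -97.7, 219.8]
tcp_rot: [3.141, -0.001, 0.961]
contact_force: [-2.2, 1.7, 6.3]
opening: 0.24
grasp_force: 48.6
clock: 10.55
eef_pos: [593.4, -97.7, 219.7]
tcp_rot: [3.141, -0.001, 0.961]
contact_force: [-3.4, 2.1, 5.2]
opening: 0.242
grasp_force: 48.7
```

```bash
cat > crank.py <<'E'
import sys
from h import *
def rows(ax,phi0,degs,yaw=55.0,rad=45):
    s=r.sense();p=s["eef_pos"][:2];y=s["tcp_rot"][2];out=[];phi=phi0
    for d in degs:
        phi-=d;q=np.array(ax)+rad*np.array([np.cos(np.radians(phi)),np.sin(np.radians(phi))]);v=q-p;p=q
        out.append([round((v[0]*np.cos(y)+v[1]*np.sin(y))/1000,4),round((v[0]*np.sin(y)-v[1]*np.cos(y))/1000,4)])
    return out,phi
E
python3 - <<'E'
from crank import *
S=lambda u,v:ray("scene",(u+.5)/2.7-.5+130,(v+.5)/2.7-.5+170)
o,d=S(370,300)
t=((np.array([635,-110])-o[:2])@d[:2])/(d[:2]@d[:2]);print(o+t*d)
print(rows([636.5,-110.5],163.4,[10,18,18,18,18]))
E
```

```text
[ 633.18612855 -112.88456      61.78747915]
([[np.float64(0.0077), np.float64(-0.0018)], [np.float64(0.0141), np.float64(0.0002)], [np.float64(0.0133), np.float64(0.0045)], [np.float64(0.0113), np.float64(0.0084)], [np.float64(0.0081), np.float64(0.0115)]], 81.4)
```

```bash
python3 -m inch '[[0.0077,-0.0018,0,0,0,0,1],[0.0141,0.0002,0,0,0,0,1],[0.0133,0.0045,0,0,0,0,1]]'; python3 -m inch '[[0.0113,0.0084,0,0,0,0,1],[0.0081,0.0115,0,0,0,0,1],[0,0,0,0,0,0,1]]'
```

```text
clock: 10.85
eef_pos: [614.4, -71.3, 219.6]
tcp_rot: [-3.14, 0.002, 0.961]
contact_force: [-6.2, -6.7, 7.4]
opening: 0.24
grasp_force: 49.1
clock: 11.15
eef_pos: [644.4, -66.4, 219.7]
tcp_rot: [3.14, -0.0, 0.961]
contact_force: [-0.2, -0.2, 5.4]
opening: 0.245
grasp_force: 49.2
```

```bash
python3 - <<'E'
from crank import *
P=np.array([[593.4,-97.7],[614.4,-71.3],[644.4,-66.4]])
c=least_squares(lambda a:np.hypot(*(P-a).T)-45,[636.5,-110.5]);ax=c.x
v=r.sense()["eef_pos"][:2]-ax;phi=np.degrees(np.arctan2(v[1],v[0]));print(ax,c.fun,phi,np.degrees(np.arctan2(*(P[0]-ax)[::-1])))
for l in rows(ax,phi,[28]*8)[0]: print([float(x) for x in l])
E
```

```text
[ 636.44465492 -110.62974135] [-0.05536151  0.08653198 -0.06051251] 79.83222903146837 163.2807979410715
[0.0041, 0.0214]
[-0.0065, 0.0208]
[-0.0155, 0.0153]
[-0.0208, 0.0063]
[-0.0214, -0.0042]
[-0.0169, -0.0138]
[-0.0084, -0.0201]
[0.002, -0.0217]
```

```bash
python3 -m inch '[[0.0041,0.0214,0,0,0,0,1],[-0.0065,0.0208,0,0,0,0,1],[-0.0155,0.0153,0,0,0,0,1],[-0.0208,0.0063,0,0,0,0,1]]'; python3 -m inch '[[-0.0214,-0.0042,0,0,0,0,1],[-0.0169,-0.0138,0,0,0,0,1],[-0.0084,-0.0201,0,0,0,0,1],[0.002,-0.0217,0,0,0,0,1],[0,0,0,0,0,0,1]]'; python3 - <<'E'
from crank import *
ax=np.array([636.44,-110.63])
v=r.sense()["eef_pos"][:2]-ax;phi=np.degrees(np.arctan2(v[1],v[0]));print(phi,np.hypot(*v))
for l in rows(ax,phi,[28]*7)[0]: print([float(x) for x in l])
E
```

```text
clock: 11.55
eef_pos: [675.5, -133.4, 219.7]
tcp_rot: [3.14, -0.004, 0.961]
contact_force: [-0.9, 10.8, 3.5]
opening: 0.241
grasp_force: 49.8
clock: 12.05
eef_pos: [598.7, -135.7, 219.8]
tcp_rot: [3.139, -0.003, 0.96]
contact_force: [0.9, 4.8, 0.4]
opening: 0.247
grasp_force: 50.7
-146.38522335696217 45.30066605256134
[0.0129, -0.0176]
[0.0195, -0.0097]
[0.0218, 0.0005]
[0.019, 0.0107]
[0.0117, 0.0183]
[0.0017, 0.0217]
[-0.0087, 0.02]
```

```bash
python3 -m inch '[[0.0129,-0.0176,0,0,0,0,1],[0.0195,-0.0097,0,0,0,0,1],[0.0218,0.0005,0,0,0,0,1],[0.019,0.0107,0,0,0,0,1],[0.0117,0.0183,0,0,0,0,1]]'; python3 -m inch '[[0.0017,0.0217,0,0,0,0,1],[-0.0087,0.02,0,0,0,0,1],[0,0,0,0,0,0,1],[0,0,0,0,0,0,1]]';  python3 - <<'E'
from crank import *
ax=np.array([636.44,-110.63]);s=r.sense();f=eyes.grab_frame("scene");cv2.imwrite("pics/s5.png",cv2.resize(f["img"][220:320,210:320],None,fx=5,fy=5,interpolation=cv2.INTER_CUBIC))
v=s["eef_pos"][:2]-ax;phi=np.degrees(np.arctan2(v[1],v[0]));print(phi,np.hypot(*v))
for l in rows(ax,phi,[10]*8)[0]: print([float(x) for x in l])
E
```

```text
clock: 12.55
eef_pos: [647.9, -66.8, 219.7]
tcp_rot: [-3.138, 0.001, 0.962]
contact_force: [-10.0, -5.5, 4.5]
opening: 0.241
grasp_force: 51.3
clock: 12.95
eef_pos: [680.1, -99.7, 219.8]
tcp_rot: [3.139, 0.0, 0.96]
contact_force: [-0.4, -4.0, 3.9]
opening: 0.244
grasp_force: 51.3
14.042007456933693 45.029860474846345
[-0.0057, 0.0055]
[-0.0065, 0.0044]
[-0.0072, 0.0032]
[-0.0076, 0.0019]
[-0.0078, 0.0005]
[-0.0078, -0.0008]
[-0.0075, -0.0022]
[-0.0071, -0.0034]
```

View pics/s5.png

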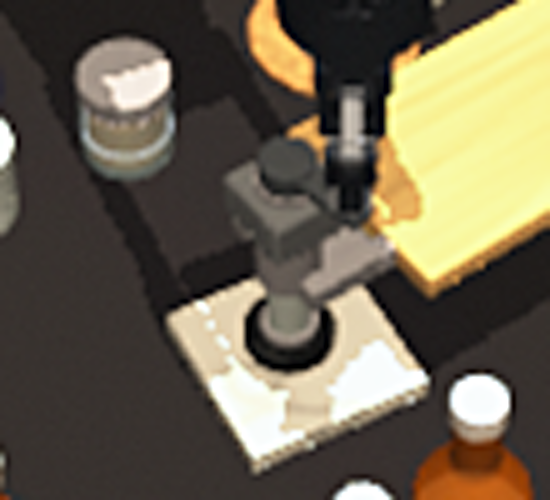

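```bash
python3 - <<'E'
from crank import *
f,cx,cy,R,t=C["scene"];R=np.array(R);t=np.array(t);o=-R.T@t
ax=np.array([636.4,-110.6]);u=(o[:2]-ax);u/=np.hypot(*u)
pr=lambda P:((f*(R@P+t)[:2]/(R@P+t)[2]+[cx,cy])-[210,220]+.5)*5-.5
for z in(16,20,24,28):print(z,pr(np.r_[ax+26*u,z]).round(0),pr(np.r_[ax,z+12]).round())
E
python3 -m inch '[[-0.0057,0.0055,0,0,0,0,1],[-0.0065,0.0044,0,0,0,0,1],[-0.0072,0.0032,0,0,0,0,1],[-0.0076,0.0019,0,0,0,0,1]]' | grep -E "pos|contact"
```

```text
16 [293. 396.] [293. 345.]
20 [293. 392.] [293. 341.]
24 [293. 387.] [293. 336.]
28 [293. 383.] [293. 332.]
eef_pos: [678.1, -127.5, 219.9]
contact_force: [5.8, 5.8, 2.0]
```

```bash
cat > st.py <<'E'
from crank import *
import sys
ax=np.array([636.44,-110.63]);s=r.sense();v=s["eef_pos"][:2]-ax;phi=np.degrees(np.arctan2(v[1],v[0]))
F=s["contact_force"];tg=np.array([v[1],-v[0]])/np.hypot(*v)
print("phi",phi.round(1),"rad",np.hypot(*v).round(1),"Ft",(F[:2]@tg).round(2),"Fr",(F[:2]@v/np.hypot(*v)).round(2))
d=float(sys.argv[1])
for l in rows(ax,phi,[d]*int(sys.argv[2]))[0]: print([float(x) for x in l],end=",")
E
python3 st.py 14 8
```

```text
phi -22.1 rad 44.9 Ft -7.52 Fr 3.21
[-0.0109, 0.0012],[-0.0109, -0.0016],[-0.0102, -0.0041],[-0.0089, -0.0065],[-0.007, -0.0084],[-0.0048, -0.0099],[-0.0022, -0.0107],[0.0004, -0.011],
```

```bash
python3 -m inch '[[-0.0109,0.0012,0,0,0,0,1],[-0.0109,-0.0016,0,0,0,0,1],[-0.0102,-0.0041,0,0,0,0,1],[-0.0089,-0.0065,0,0,0,0,1]]' >/dev/null; python3 st.py 14 1; python3 -m inch '[[-0.007,-0.0084,0,0,0,0,1],[-0.0048,-0.0099,0,0,0,0,1],[-0.0022,-0.0107,0,0,0,0,1],[0.0004,-0.011,0,0,0,0,1]]' >/dev/null;  python3 st.py 14 8
```

```text
phi -78.5 rad 45.4 Ft -7.58 Fr -6.58
[-0.0067, -0.0088],phi -132.5 rad 45.5 Ft -9.41 Fr -10.12
[0.0033, -0.0106],[0.0052, -0.0096],[0.0074, -0.0081],[0.0092, -0.006],[0.0103, -0.0037],[0.0109, -0.001],[0.0108, 0.0016],[0.0101, 0.0042],
```

```bash
python3 -m inch '[[0.0033,-0.0106,0,0,0,0,1],[0.0052,-0.0096,0,0,0,0,1],[0.0074,-0.0081,0,0,0,0,1]]' >/dev/null; python3 st.py 14 1; python3 -m inch '[[0.0092,-0.006,0,0,0,0,1],[0.0103,-0.0037,0,0,0,0,1],[0.0109,-0.001,0,0,0,0,1]]' >/dev/null;  python3 st.py 10 8
```

```text
phi -173.1 rad 45.4 Ft -7.66 Fr -9.37
[0.0093, -0.006],phi 146.4 rad 45.3 Ft -8.42 Fr -7.85
[0.0078, 0.0008],[0.0076, 0.0019],[0.0072, 0.0032],[0.0065, 0.0044],[0.0057, 0.0054],[0.0046, 0.0063],[0.0035, 0.007],[0.0022, 0.0075],
```

```bash
python3 -m inch '[[0.0078,0.0008,0,0,0,0,1],[0.0076,0.0019,0,0,0,0,1],[0.0072,0.0032,0,0,0,0,1]]' >/dev/null; python3 st.py 10 1; python3 -m inch '[[0.0065,0.0044,0,0,0,0,1],[0.0057,0.0054,0,0,0,0,1]]' >/dev/null;  python3 st.py 10 1;python3 -m inch '[[0.0046,0.0063,0,0,0,0,1],[0.0035,0.007,0,0,0,0,1]]' >/dev/null;  python3 st.py 10 8
```

```text
phi 117.6 rad 45.3 Ft -7.85 Fr -8.19
[0.0065, 0.0045],phi 98.4 rad 45.3 Ft -7.98 Fr -7.11
[0.0046, 0.0064],phi 79.5 rad 45.3 Ft -10.25 Fr -5.54
[0.0024, 0.0075],[0.0013, 0.0077],[-0.0001, 0.0078],[-0.0014, 0.0077],[-0.0028, 0.0073],[-0.004, 0.0068],[-0.0051, 0.006],[-0.0061, 0.005],
```

```bash
python3 -m inch '[[0.0024,0.0075,0,0,0,0,1]]' >/dev/null; python3 st.py 10 1; python3 -m inch '[[0.0013,0.0077,0,0,0,0,1]]' >/dev/null;  python3 st.py 10 1;python3 -m inch '[[0,0,0,0,0,0,1],[0,0,0,0,0,0,1],[0,0,0,0,0,0,1]]' >/dev/null;  python3 st.py 8 8; python3 - <<'E'
from h import *
f=eyes.grab_frame("scene");cv2.imwrite("pics/s6.png",cv2.resize(f["img"][220:320,210:320],None,fx=5,fy=5,interpolation=cv2.INTER_CUBIC))
E
```

```text
phi 70.0 rad 45.3 Ft -10.83 Fr -5.74
[0.0011, 0.0078],phi 60.6 rad 45.3 Ft -11.32 Fr -6.33
[-0.0003, 0.0079],phi 59.3 rad 45.2 Ft -4.78 Fr -5.31
[-0.0002, 0.0063],[-0.0008, 0.0062],[-0.0017, 0.006],[-0.0025, 0.0057],[-0.0033, 0.0053],[-0.004, 0.0048],[-0.0046, 0.0042],[-0.0052, 0.0035],
```

View pics/s6.png

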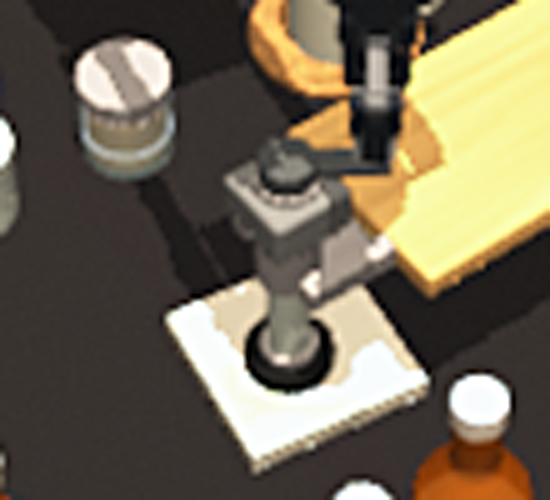

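The foot is on the slab, with its lower edge at (290,389). The force has risen about 3.5 N over free turning, so the load is about 38 N. About 10° more should do it.

```bash
python3 -m inch '[[-0.0002,0.004,0,0,0,0,1],[-0.0005,0.004,0,0,0,0,1]]' >/dev/null; python3 st.py 10 1; python3 -m inch '[[0,0,0,0,0,0,1],[0,0,0,0,0,0,1],[0,0,0,0,0,0,1],[0,0,0,0,0,0,1]]' >/dev/null;  python3 st.py 5 1
```

```text
phi 51.3 rad 45.2 Ft -11.46 Fr -2.8
[-0.0014, 0.0077],phi 50.6 rad 45.2 Ft -9.08 Fr -3.95
[-0.0007, 0.0039],
```

```bash
python3 -m inch '[[-0.0004,0.002,0,0,0,0,1]]' >/dev/null; python3 st.py 10 1;  python3 -m inch '[[0,0,0,0,0,0,1],[0,0,0,0,0,0,1],[0,0,0,0,0,0,1],[0,0,0,0,0,0,1],[0,0,0,0,0,0,1]]' >/dev/null;  python3 st.py 5 1;python3 -m inch '[[0,0,0,0,0,0,1]]' >/dev/null;  python3 st.py 5 1
```

```text
phi 48.9 rad 45.1 Ft -12.83 Fr -2.33
[-0.0017, 0.0077],phi 48.6 rad 45.2 Ft -9.53 Fr -2.84
[-0.0008, 0.0039],phi 48.6 rad 45.2 Ft -9.73 Fr -3.33
[-0.0008, 0.0039],
```

Knob force while moving is 12.8 N against about 7.9 N free, and the angle is about 49° past contact, so the foot load is about 50 N. I'll release the knob and rise.

```bash
python3 -m inch '[[0,0,0,0,0,0,0.4],[0,0,0,0,0,0,-0.2],[0,0,0,0,0,0,-1],[0,0,0,0,0,0,-1],[0,0,0,0,0,0,-1],[0,0,0,0,0,0,-1]]'; python3 -m inch '[[0,0,-0.025,0,0,0,-1],[0,0,-0.025,0,0,0,-1],[-0.02,-0.03,0,0,0,-8,-1],[-0.02,-0.03,0,0,0,-8,-1],[-0.02,-0.03,0,0,0,-8,-1],[-0.02,-0.03,0,0,0,-8,-1],[-0.02,-0.03,0,0,0,-6,-1],[0,0,0,0,0,0,-1]]'; cat > det.py <<'E'
from h import *
def blobs(img,roi):
    x0,y0,x1,y1=roi;c=img[y0:y1,x0:x1].astype(int);m=((c.min(2)>120)&(c.max(2)-c.min(2)<75)).astype(np.uint8)
    n,l,st,ce=cv2.connectedComponentsWithStats(m)
    return [(round(ce[i][0]+x0,1),round(ce[i][1]+y0,1),int(st[i][4]),int(st[i][2]),int(st[i][3])) for i in range(1,n) if st[i][4]>60]
if __name__=="__main__":
    print("old",blobs(cv2.imread("pics/top0.png"),(285,205,450,285)))
    f=eyes.grab_frame("top")["img"];print("new",blobs(f,(285,190,465,300)))
    g=eyes.grab_frame("scene")["img"];print("olds",blobs(cv2.imread("pics/scene0.png"),(120,225,255,335)));print("news",blobs(g,(120,215,255,335)))
    for b in blobs(f,(285,190,465,300)): print(atz(ray("top",*b[:2]),64).round(1))
    s=r.sense();print(s["eef_pos"],s["tcp_rot"],s["qpos"])
E
python3 det.py
```

```text
clock: 17.95
eef_pos: [668.1, -78.0, 218.4]
tcp_rot: [-3.142, 0.0, 0.961]
contact_force: [-0.6, -0.3, -0.9]
opening: 1.003
grasp_force: 0.0
clock: 18.75
eef_pos: [493.7, -124.1, 268.5]
tcp_rot: [-3.14, 0.0, 1.626]
contact_force: [0.4, -0.2, 0.1]
opening: 0.999
grasp_force: 0.0
old [(np.float64(320.5), np.float64(206.4), 100, 31, 5), (np.float64(422.6), np.float64(221.5), 382, 22, 22), (np.float64(312.5), np.float64(250.5), 367, 22, 22), (np.float64(348.9), np.float64(255.6), 400, 23, 22), (np.float64(383.5), np.float64(256.3), 368, 22, 21)]
new [(np.float64(341.0), np.float64(250.2), 7020, 112, 110), (np.float64(344.2), np.float64(209.2), 76, 20, 9), (np.float64(422.6), np.float64(221.4), 374, 22, 22)]
olds [(np.float64(234.1), np.float64(234.5), 232, 19, 16), (np.float64(202.3), np.float64(253.8), 429, 21, 28), (np.float64(171.8), np.float64(262.4), 268, 21, 16), (np.float64(174.4), np.float64(276.4), 61, 20, 13), (np.float64(250.3), np.float64(287.7), 165, 12, 25), (np.float64(152.0), np.float64(313.5), 518, 23, 31), (np.float64(204.2), np.float64(312.8), 118, 12, 13)]
news [(np.float64(234.3), np.float64(234.5), 199, 18, 14), (np.float64(202.2), np.float64(253.7), 407, 21, 28), (np.float64(171.8), np.float64(262.4), 268, 21, 16), (np.float64(250.3), np.float64(287.7), 165, 12, 25), (np.float64(151.9), np.float64(313.3), 496, 23, 31), (np.float64(204.2), np.float64(312.8), 118, 12, 13)]
[ 440.9 -181.6   64. ]
[ 560.3 -186.7   64. ]
[ 538.9 -413.    64. ]
[ 497.12215804 -123.30027034  268.96583593] [3.14035082e+00 1.80878776e-04 1.62170427e+00] [-2.46171725e-01  1.55018778e-01  1.84904827e+00  2.10087968e-04
  1.13628523e+00 -2.97168099e-01]
```

```bash
cat > wd.py <<'E'
from det import *
N={"jarA":(437,-101.5,66),"tinA":(427.5,-205,60),"jarB":(431,-301,66),"tinB":(540,-415,60)}
if __name__=="__main__":
    s=r.sense();f=eyes.grab_frame("wrist")["img"];cv2.imwrite("pics/wd.png",f)
    for k,P in N.items():
        p=wproj(P,s);x,y=p.astype(int)
        b=blobs(f,(max(x-45,0),max(y-45,0),min(x+45,560),min(y+45,420)))
        print(k,p.round(0),[(*q,atz(ray("wrist",*q[:2],s),P[2])[:2].round(1).tolist()) for q in b])
E
python3 wd.py
```

```text
jarA [221. 158.] [(np.float64(242.6), np.float64(136.8), 106, 29, 27, [458.9, -78.6]), (np.float64(223.4), np.float64(156.8), 2139, 52, 52, [439.6, -100.1])]
tinA [214. 246.] [(np.float64(217.8), np.float64(244.9), 1728, 50, 47, [431.9, -203.2]), (np.float64(226.1), np.float64(283.9), 97, 36, 11, [440.6, -255.6])]
jarB [219. 316.] [(np.float64(229.0), np.float64(287.5), 139, 39, 25, [445.0, -256.7]), (np.float64(222.4), np.float64(315.3), 1183, 44, 35, [435.4, -300.2])]
tinB [297. 375.] [(np.float64(295.6), np.float64(363.9), 65, 23, 6, [535.9, -389.5])]
```

```bash
python3 -c "
from h import *
print(togo([439.3,-100.3,120],93),togo([439.3,-100.3,36],93))"
```

```text
([0.0258, -0.0575, 0.1488], np.float64(-0.06)) ([0.0258, -0.0576, 0.2328], np.float64(-0.06))
```

```bash
python3 -m inch '[[0.0129,-0.0288,0.02,0,0,0,-1],[0.0129,-0.0288,0.035,0,0,0,-1],[0,0,0.035,0,0,0,-1],[0,0,0.035,0,0,0,-1],[0,0,0.024,0,0,0,-1],[0,0,0,0,0,0,-1]]'; python3 wd.py | head -1; python3 -c "
from h import *
print(togo([439.3,-100.3,36],93))"
```

```text
clock: 19.5
eef_pos: [437.2, -99.4, 116.8]
tcp_rot: [-3.137, -0.002, 1.624]
contact_force: [0.1, 0.1, 0.9]
opening: 0.998
grasp_force: 0.0
([-0.0008, 0.0013, 0.0825], np.float64(0.05))
```

```bash
python3 -m inch '[[0,0.001,0.03,0,0,0,-1],[0,0,0.03,0,0,0,-1],[0,0,0.0225,0,0,0,-1],[0,0,0,0,0,0,0],[0,0,0,0,0,0,1],[0,0,0,0,0,0,1],[0,0,0,0,0,0,1],[0,0,0,0,0,0,1]]' 50; python3 -m inch '[[0,0,0,0,0,0,1],[0,0,-0.02,0,0,0,1],[0,0,-0.04,0,0,0,1],[0,0,-0.045,0,0,0,1],[0,0,-0.045,0,0,0,1],[0,0,-0.045,0,0,0,1],[0,0,-0.015,0,0,0,1],[0,0,0,0,0,0,1]]'; python3 -c "
from h import *
print(togo([617.2,258.8,250],93))"
```

```text
clock: 20.35
eef_pos: [440.4, -100.4, 38.3]
tcp_rot: [3.139, 0.001, 1.624]
contact_force: [-1.9, 0.5, 9.0]
opening: 0.652
grasp_force: 53.5
clock: 21.15
eef_pos: [440.6, -100.5, 250.1]
tcp_rot: [3.136, 0.002, 1.624]
contact_force: [0.4, -0.1, -2.6]
opening: 0.65
grasp_force: 54.8
([0.3494, 0.1954, 0.0006], np.float64(0.05))
```

```bash
python3 -m inch '[[0.02,0.011,0,0,0,0,1],[0.037,0.021,0,0,0,0,1],[0.042,0.0234,0,0,0,0,1],[0.042,0.0234,0,0,0,0,1],[0.042,0.0234,0,0,0,0,1],[0.042,0.0234,0,0,0,0,1],[0.042,0.0234,0,0,0,0,1],[0.042,0.0234,0,0,0,0,1]]' | tail -2; python3 -m inch '[[0.025,0.014,0,0,0,0,1],[0.0154,0.009,0,0,0,0,1],[0,0,0.03,0,0,0,1],[0,0,0.03,0,0,0,1],[0,0,0.02,0,0,0,1],[0,0,0,0,0,0,1],[0,0,0,0,0,0,1]]'; python3 -c "
from h import *
print(togo([617.2,258.8,159],93))"
```

```text
opening: 0.652
grasp_force: 54.7
clock: 22.65
eef_pos: [615.2, 258.9, 165.9]
tcp_rot: [-3.139, 0.001, 1.624]
contact_force: [0.3, -0.5, -2.6]
opening: 0.653
grasp_force: 54.6
([-0.0002, 0.0021, 0.0069], np.float64(0.05))
```

```bash
python3 -m inch '[[0,0.002,0.003,0,0,0,1],[0,0,0.003,0,0,0,1],[0,0,0,0,0,0,1]]' | grep -E "pos|contact"; python3 -m inch '[[0,0,0.002,0,0,0,1],[0,0,0,0,0,0,1]]'| grep -E "pos|contact";
```

```text
eef_pos: [618.0, 259.2, 161.4]
contact_force: [-0.5, -0.4, -2.9]
eef_pos: [617.7, 259.2, 159.0]
contact_force: [0.1, 0.2, -2.2]
```

```bash
python3 -m inch '[[0,0,0.0015,0,0,0,1],[0,0,0,0,0,0,1]]' | grep -E "pos|contact"; python3 -m inch '[[0,0,0.001,0,0,0,1],[0,0,0,0,0,0,1]]'| grep -E "pos|contact";
```

```text
eef_pos: [617.8, 259.3, 158.5]
contact_force: [-1.8, -1.6, 5.3]
eef_pos: [617.8, 259.4, 158.5]
contact_force: [-5.1, -1.6, 12.1]
```

```bash
python3 -m inch '[[0,0,-0.001,0,0,0,1],[0,0,0,0,0,0,0.3],[0,0,0,0,0,0,-0.3],[0,0,0,0,0,0,-1],[0,0,0,0,0,0,-1],[0,0,-0.03,0,0,0,-1],[0,0,-0.04,0,0,0,-1],[0,0,-0.03,0,0,0,-1]]'; python3 -c "
from h import *
print(togo([435,-150,260],93))"
```

```text
clock: 24.35
eef_pos: [618.2, 259.4, 259.3]
tcp_rot: [3.14, -0.0, 1.624]
contact_force: [0.5, 0.0, -0.0]
opening: 1.0
grasp_force: 0.0
([-0.3991, -0.2047, -0.0011], np.float64(0.05))
```

```bash
python3 -m inch '[[-0.044,-0.0225,0,0,0,0,-1],[-0.044,-0.0225,0,0,0,0,-1],[-0.044,-0.0225,0,0,0,0,-1],[-0.044,-0.0225,0,0,0,0,-1],[-0.044,-0.0225,0,0,0,0,-1],[-0.044,-0.0225,0,0,0,0,-1],[-0.044,-0.0225,0,0,0,0,-1],[-0.044,-0.0225,0,0,0,0,-1]]' | head -2; python3 -m inch '[[-0.047,-0.0247,0,0,0,0,-1],[0,0,0,0,0,0,-1],[0,0,0,0,0,0,-1]]' | head -2; python3 wd.py 2>&1 | tail -4;  python3 -c "
from h import *
print(togo([431.5,-203.3,110],93))"
```

```text
clock: 25.15
eef_pos: [455.9, -103.4, 257.7]
clock: 25.45
eef_pos: [435.6, -148.3, 257.6]
jarA [282. 138.] []
tinA [268. 233.] [(np.float64(270.9), np.float64(233.9), 2243, 57, 70, [430.8, -206.0])]
jarB [268. 308.] [(np.float64(261.4), np.float64(293.2), 1510, 48, 40, [422.8, -279.5])]
tinB [342. 369.] [(np.float64(347.1), np.float64(363.5), 480, 36, 22, [545.8, -402.6])]
([-0.0557, -0.0076, 0.1476], np.float64(-0.03))
```

View pics/wd.png

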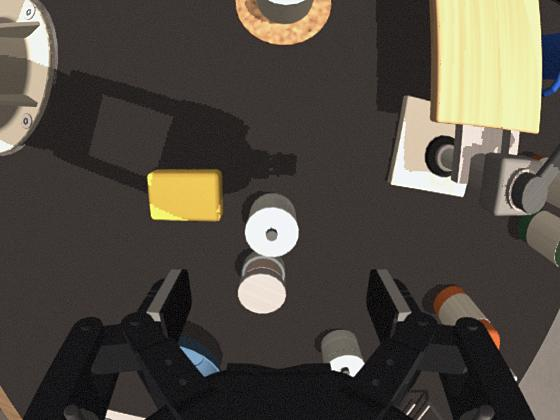

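```bash
python3 -c "
from det import *
g=eyes.grab_frame('scene')['img'];print('news',[tuple(map(float,b)) for b in blobs(g,(120,215,255,335))])"
```

```text
news [(202.3, 253.8, 416.0, 21.0, 28.0), (176.5, 256.5, 259.0, 20.0, 16.0), (250.3, 287.7, 165.0, 12.0, 25.0), (152.0, 313.4, 508.0, 23.0, 31.0), (204.2, 312.8, 118.0, 12.0, 13.0)]
```

jarB was knocked toward tinA: its lid is now at (262,292) and tinA's at (272,231). The sponge's right edge is at (222,195), so I'll check clearance.

```bash
python3 -c "
from h import *
s=r.sense()
print(atz(ray('wrist',222,195,s),25),atz(ray('wrist',272,232,s),60),atz(ray('wrist',262,292,s),66),s['eef_pos'],atz(ray('scene',176.5,256.5),66),atz(ray('scene',171.8,262.4),66))
print(togo([432,-203.3,110],93))"
```

```text
[ 372.51185658 -173.789552     25.        ] [ 432.69037084 -202.06912958   60.        ] [ 424.53598908 -276.08039577   66.        ] [ 436.33940826 -146.70896166  257.50892049] [ 422.5697568  -282.65189856   66.        ] [ 434.89053658 -303.3141202    66.        ]
([-0.0563, -0.0074, 0.1475], np.float64(0.06))
```

```bash
python3 -m inch '[[-0.028,-0.0037,0.03,0,0,0,-0.85],[-0.028,-0.0037,0.04,0,0,0,-0.85],[0,0,0.04,0,0,0,-0.85],[0,0,0.0375,0,0,0,-0.85],[0,0,0,0,0,0,-0.85]]'; python3 -c "
from h import *
print(togo([432,-203.5,37],93))"
```

```text
clock: 26.05
eef_pos: [429.3, -201.0, 106.0]
tcp_rot: [-3.134, -0.004, 1.626]
contact_force: [-0.0, 0.7, -0.4]
opening: 0.927
grasp_force: 0.0
([-0.0029, 0.0031, 0.069], np.float64(0.17))
```

```bash
python3 -m inch '[[-0.001,0.001,0.03,0,0,0,-0.85],[0,0,0.025,0,0,0,-0.85],[0,0,0.015,0,0,0,-0.85],[0,0,0,0,0,0,0],[0,0,0,0,0,0,1],[0,0,0,0,0,0,1],[0,0,0,0,0,0,1],[0,0,0,0,0,0,1]]' 50; python3 -m inch '[[0,0,0,0,0,0,1],[0,0,-0.02,0,0,0,1],[0,0,-0.04,0,0,0,1],[0,0,-0.045,0,0,0,1],[0,0,-0.045,0,0,0,1],[0,0,-0.045,0,0,0,1],[0,0,-0.015,0,0,0,1],[0,0,0,0,0,0,1]]'; python3 -c "
from h import *
print(togo([621.2,178.9,250],93))"
```

```text
clock: 26.85
eef_pos: [433.5, -204.8, 41.1]
tcp_rot: [3.14, 0.001, 1.624]
contact_force: [0.2, 2.1, 8.6]
opening: 0.672
grasp_force: 54.3
clock: 27.65
eef_pos: [433.7, -205.2, 252.9]
tcp_rot: [3.137, 0.003, 1.624]
contact_force: [0.3, -0.3, -3.4]
opening: 0.67
grasp_force: 54.9
([0.3736, 0.2076, 0.0029], np.float64(0.04))
```

```bash
python3 -m inch '[[0.02,0.011,0,0,0,0,1],[0.0435,0.0242,0,0,0,0,1],[0.0435,0.0242,0,0,0,0,1],[0.0435,0.0242,0,0,0,0,1],[0.0435,0.0242,0,0,0,0,1],[0.0435,0.0242,0,0,0,0,1],[0.0435,0.0242,0,0,0,0,1],[0.0435,0.0242,0,0,0,0,1]]' | tail -2; python3 -m inch '[[0.03,0.0167,0,0,0,0,1],[0.019,0.0105,0,0,0,0,1],[0,0,0.03,0,0,0,1],[0,0,0.03,0,0,0,1],[0,0,0.022,0,0,0,1],[0,0,0,0,0,0,1],[0,0,0,0,0,0,1]]'; python3 -c "
from h import *
print(togo([621.2,178.9,162],93))"
```

```text
opening: 0.673
grasp_force: 54.9
clock: 29.15
eef_pos: [619.3, 179.2, 166.9]
tcp_rot: [-3.139, 0.001, 1.624]
contact_force: [-0.2, -0.5, -2.5]
opening: 0.676
grasp_force: 55.2
([-0.0004, 0.0019, 0.0049], np.float64(0.04))
```

```bash
python3 -m inch '[[0,0.002,0.002,0,0,0,1],[0,0,0.0025,0,0,0,1],[0,0,0,0,0,0,1]]' | grep -E "pos|contact"; python3 -m inch '[[0,0,0.0015,0,0,0,1],[0,0,0,0,0,0,1]]'| grep -E "pos|contact"; python3 -m inch '[[0,0,0.001,0,0,0,1],[0,0,0,0,0,0,1]]'| grep -E "pos|contact"
```

```text
eef_pos: [622.2, 179.5, 163.9]
contact_force: [0.7, -0.4, -3.0]
eef_pos: [621.9, 179.6, 162.1]
contact_force: [0.1, -1.1, -2.2]
eef_pos: [622.0, 179.6, 161.1]
contact_force: [-0.1, 0.9, -2.0]
```

```bash
python3 -m inch '[[0,0,0.001,0,0,0,1],[0,0,0,0,0,0,1]]' | grep -E "pos|contact"; python3 -m inch '[[0,0,0.001,0,0,0,1],[0,0,0,0,0,0,1]]'| grep -E "pos|contact"
```

```text
eef_pos: [622.2, 179.7, 161.0]
contact_force: [-1.7, -1.3, 5.4]
eef_pos: [622.2, 179.7, 160.9]
contact_force: [-5.4, -1.6, 12.2]
```

Contact again. I'll release and go to jarB.

```bash
python3 -m inch '[[0,0,-0.001,0,0,0,1],[0,0,0,0,0,0,0.3],[0,0,0,0,0,0,-0.3],[0,0,0,0,0,0,-1],[0,0,0,0,0,0,-1],[0,0,-0.03,0,0,0,-1],[0,0,-0.04,0,0,0,-1],[0,0,-0.03,0,0,0,-1]]' | head -2; python3 -m inch '[[-0.042,-0.0242,0,0,0,0,-1],[-0.042,-0.0242,0,0,0,0,-1],[-0.042,-0.0242,0,0,0,0,-1],[-0.042,-0.0242,0,0,0,0,-1],[-0.042,-0.0242,0,0,0,0,-1],[-0.042,-0.0242,0,0,0,0,-1],[-0.042,-0.0242,0,0,0,0,-1],[-0.042,-0.0242,0,0,0,0,-1]]' | head -2;  python3 -m inch '[[-0.03,0,0,0,0,0,-1],[-0.03,0,0,0,0,0,-1],[0,0,0,0,0,0,-1],[0,0,0,0,0,0,-1]]' | head -2; sed -i 's/"jarB":(431,-301,66)/"jarB":(424,-279,66)/' wd.py; python3 wd.py | tail -3; python3 -c "
from h import *
print(togo([424,-279,110],93))"
```

```text
clock: 31.05
eef_pos: [622.3, 179.7, 261.7]
clock: 31.85
eef_pos: [445.5, -167.7, 260.1]
clock: 32.25
eef_pos: [449.5, -226.4, 259.7]
tinA [258. 161.] [(np.float64(253.2), np.float64(198.9), 120, 38, 10, [424.1, -246.1])]
jarB [252. 230.] [(np.float64(256.2), np.float64(202.4), 176, 45, 25, [427.7, -247.8]), (np.float64(250.6), np.float64(230.6), 2011, 52, 50, [422.6, -279.7])]
tinB [340. 328.] [(np.float64(343.0), np.float64(326.8), 1172, 45, 35, [542.9, -412.4])]
([-0.052, -0.0282, 0.1496], np.float64(0.02))
```

```bash
python3 -m inch '[[-0.0265,-0.0147,0.03,0,0,0,-1],[-0.0265,-0.0147,0.04,0,0,0,-1],[0,0,0.04,0,0,0,-1],[0,0,0.04,0,0,0,-1],[0,0,0,0,0,0,-1]]'|head -2; python3 -c "
from h import *
print(togo([422.8,-279.7,37],93))"
```

```text
clock: 32.8
eef_pos: [420.3, -277.6, 106.0]
([-0.0026, 0.0029, 0.069], np.float64(0.1))
```

```bash
python3 -m inch '[[-0.001,0.001,0.03,0,0,0,-1],[0,0,0.025,0,0,0,-1],[0,0,0.015,0,0,0,-1],[0,0,0,0,0,0,0],[0,0,0,0,0,0,1],[0,0,0,0,0,0,1],[0,0,0,0,0,0,1],[0,0,0,0,0,0,1]]' 50; python3 -m inch '[[0,0,0,0,0,0,1],[0,0,-0.02,0,0,0,1],[0,0,-0.04,0,0,0,1],[0,0,-0.045,0,0,0,1],[0,0,-0.045,0,0,0,1],[0,0,-0.045,0,0,0,1],[0,0,-0.015,0,0,0,1],[0,0,0,0,0,0,1]]'; python3 -c "
from h import *
print(togo([625.3,99,250],93))"
```

```text
clock: 33.6
eef_pos: [425.2, -281.6, 42.0]
tcp_rot: [3.14, 0.001, 1.624]
contact_force: [-1.0, 3.4, 8.7]
opening: 0.659
grasp_force: 52.9
clock: 34.4
eef_pos: [425.6, -282.3, 254.0]
tcp_rot: [3.136, 0.004, 1.624]
contact_force: [0.1, 0.7, -3.4]
opening: 0.657
grasp_force: 54.3
([0.3701, 0.2197, 0.0036], np.float64(0.06))
```

```bash
python3 -m inch '[[0.02,0.012,0,0,0,0,1],[0.043,0.0255,0,0,0,0,1],[0.043,0.0255,0,0,0,0,1],[0.043,0.0255,0,0,0,0,1],[0.043,0.0255,0,0,0,0,1],[0.043,0.0255,0,0,0,0,1],[0.043,0.0255,0,0,0,0,1],[0.043,0.0255,0,0,0,0,1]]' | tail -2; python3 -m inch '[[0.03,0.018,0,0,0,0,1],[0.019,0.0112,0,0,0,0,1],[0,0,0.03,0,0,0,1],[0,0,0.03,0,0,0,1],[0,0,0.023,0,0,0,1],[0,0,0,0,0,0,1],[0,0,0,0,0,0,1]]'; python3 -c "
from h import *
print(togo([625.3,99,162],93))"
```

```text
opening: 0.652
grasp_force: 54.1
clock: 35.9
eef_pos: [623.4, 99.2, 166.7]
tcp_rot: [-3.14, 0.0, 1.624]
contact_force: [-0.2, 0.6, -2.1]
opening: 0.657
grasp_force: 53.9
([-0.0003, 0.0019, 0.0047], np.float64(0.03))
```

```bash
python3 -m inch '[[0,0.002,0.002,0,0,0,1],[0,0,0.0025,0,0,0,1],[0,0,0,0,0,0,1]]' | grep -E "pos|contact"; python3 -m inch '[[0,0,0.0015,0,0,0,1],[0,0,0,0,0,0,1]]'| grep -E "pos|contact"; python3 -m inch '[[0,0,0.001,0,0,0,1],[0,0,0,0,0,0,1]]'| grep -E "pos|contact"
```

```text
eef_pos: [626.2, 99.7, 163.1]
contact_force: [-0.0, 0.4, -3.3]
eef_pos: [625.9, 99.8, 161.2]
contact_force: [0.1, 0.1, -2.5]
eef_pos: [626.1, 100.0, 160.7]
contact_force: [-2.8, 1.4, 3.5]
```

```bash
python3 -m inch '[[0,0,0.001,0,0,0,1],[0,0,0,0,0,0,1]]' | grep -E "pos|contact"; python3 -m inch '[[0,0,-0.001,0,0,0,1],[0,0,0,0,0,0,0.3],[0,0,0,0,0,0,-0.3],[0,0,0,0,0,0,-1],[0,0,0,0,0,0,-1],[0,0,-0.03,0,0,0,-1],[0,0,-0.04,0,0,0,-1],[0,0,-0.03,0,0,0,-1]]' | head -2; python3 -c "
from h import *
print(togo([520,-320,260],93))"
```

```text
eef_pos: [626.1, 100.1, 160.7]
contact_force: [-4.5, 1.0, 11.7]
clock: 37.6
eef_pos: [626.4, 99.7, 261.8]
([-0.4134, -0.1285, 0.0018], np.float64(0.05))
```

```bash
python3 -m inch '[[-0.0459,-0.03,0,0,0,0,-1],[-0.0459,-0.03,0,0,0,0,-1],[-0.0459,-0.0145,0,0,0,0,-1],[-0.0459,-0.0145,0,0,0,0,-1],[-0.0459,-0.0145,0,0,0,0,-1],[-0.0459,-0.0145,0,0,0,0,-1],[-0.0459,-0.0105,0,0,0,0,-1],[-0.0459,0,0,0,0,0,-1]]' | head -2;  python3 -m inch '[[-0.0459,0,0,0,0,0,-1],[0,0,0,0,0,0,-1],[0,0,0,0,0,0,-1],[0,0,0,0,0,0,-1]]' | head -2; python3 wd.py | tail -1; python3 -c "
from det import *
f=eyes.grab_frame('top')['img'];print([tuple(map(float,b)) for b in blobs(f,(395,200,450,245))])
print(togo([542.9,-413.5,110],93))"
```

```text
clock: 38.4
eef_pos: [520.6, -267.4, 260.2]
clock: 38.8
eef_pos: [524.2, -310.4, 259.8]
tinB [287. 271.] [(np.float64(284.7), np.float64(236.8), 184, 25, 17, [534.5, -371.6]), (np.float64(290.2), np.float64(269.5), 1819, 52, 46, [543.3, -412.3])]
[(419.2, 226.1, 1370.0, 55.0, 45.0)]
([-0.1044, 0.0127, 0.1501], np.float64(0.13))
```

```bash
python3 -m inch '[[-0.035,0.0045,0.02,0,0,0,-1],[-0.035,0.0045,0.03,0,0,0,-1],[-0.034,0.0045,0.03,0,0,0,-1],[0,0,0.04,0,0,0,-1],[0,0,0.03,0,0,0,-1],[0,0,0,0,0,0,-1]]'|head -2; python3 -c "
from h import *
print(togo([543.2,-412.6,37],93))"
```

```text
clock: 39.5
eef_pos: [541.3, -411.5, 105.6]
([-0.0015, 0.0022, 0.0686], np.float64(0.11))
```

```bash
python3 -m inch '[[-0.001,0,0.03,0,0,0,-1],[0,0,0.025,0,0,0,-1],[0,0,0.015,0,0,0,-1],[0,0,0,0,0,0,0],[0,0,0,0,0,0,1],[0,0,0,0,0,0,1],[0,0,0,0,0,0,1],[0,0,0,0,0,0,1]]' 50; python3 -m inch '[[0,0,0,0,0,0,1],[0,0,-0.02,0,0,0,1],[0,0,-0.04,0,0,0,1],[0,0,-0.045,0,0,0,1],[0,0,-0.045,0,0,0,1],[0,0,-0.045,0,0,0,1],[0,0,-0.015,0,0,0,1],[0,0,0,0,0,0,1]]'; python3 -c "
from h import *
print(togo([500,-60,250],93),togo([629.3,19.1,250],93))"
```

```text
clock: 40.3
eef_pos: [544.4, -415.9, 41.9]
tcp_rot: [3.14, 0.001, 1.624]
contact_force: [-0.6, 2.1, 8.1]
opening: 0.678
grasp_force: 54.1
clock: 41.1
eef_pos: [544.5, -416.2, 253.2]
tcp_rot: [3.138, 0.003, 1.624]
contact_force: [-0.2, -0.6, -2.4]
opening: 0.675
grasp_force: 54.3
([0.358, -0.0255, 0.0018], np.float64(0.05)) ([0.4302, 0.1078, 0.0021], np.float64(0.05))
```

```bash
python3 -m inch '[[0.03,-0.0032,0,0,0,0,1],[0.045,-0.0032,0,0,0,0,1],[0.047,-0.0032,0,0,0,0,1],[0.047,-0.0032,0,0,0,0,1],[0.047,-0.0032,0,0,0,0,1],[0.047,-0.0032,0,0,0,0,1],[0.047,-0.0032,0,0,0,0,1],[0.048,-0.0031,0,0,0,0,1]]' | tail -2; python3 -m inch '[[0.018,0.033,0,0,0,0,1],[0.018,0.0345,0,0,0,0,1],[0.018,0.0345,0,0,0,0,1],[0.018,0.0315,0,0,0,0,1],[0,0,0,0,0,0,1],[0,0,0.03,0,0,0,1],[0,0,0.03,0,0,0,1]]'; python3 -c "
from h import *
print(togo([629.3,19.1,162],93))"
```

```text
opening: 0.673
grasp_force: 54.3
clock: 42.6
eef_pos: [627.4, 19.7, 187.6]
tcp_rot: [-3.14, 0.0, 1.624]
contact_force: [-0.1, 0.5, -1.7]
opening: 0.674
grasp_force: 54.8
([-0.0007, 0.002, 0.0256], np.float64(0.07))
```

```bash
python3 -m inch '[[0,0.002,0.01,0,0,0,1],[0,0,0.008,0,0,0,1],[0,0,0.0025,0,0,0,1],[0,0,0,0,0,0,1]]' | grep -E "pos|contact"; python3 -m inch '[[0,0,0.0015,0,0,0,1],[0,0,0,0,0,0,1]]'| grep -E "pos|contact"; python3 -m inch '[[0,0,0.001,0,0,0,1],[0,0,0,0,0,0,1]]'| grep -E "pos|contact"
```

```text
eef_pos: [630.7, 19.8, 170.0]
contact_force: [0.2, 0.5, -1.6]
eef_pos: [630.9, 19.9, 169.0]
contact_force: [-0.6, -0.2, -2.0]
eef_pos: [630.6, 19.9, 167.4]
contact_force: [-0.3, 0.5, -2.0]
```

```bash
python3 -m inch '[[0,0,0.003,0,0,0,1],[0,0,0,0,0,0,1],[0,0,0,0,0,0,1]]' | grep -E "pos|contact"; python3 -m inch '[[0,0,0.0015,0,0,0,1],[0,0,0,0,0,0,1]]'| grep -E "pos|contact"; python3 -m inch '[[0,0,0.0012,0,0,0,1],[0,0,0,0,0,0,1]]'| grep -E "pos|contact"
```

```text
eef_pos: [630.4, 19.9, 163.9]
contact_force: [-0.2, -0.4, -2.0]
eef_pos: [630.4, 19.9, 162.4]
contact_force: [0.0, 0.2, -1.8]
eef_pos: [630.6, 19.9, 162.0]
contact_force: [-2.0, -1.1, 3.2]
```

Contact. I'll release, rise, retreat toward the robot and check everything.

```bash
python3 -m inch '[[0,0,0,0,0,0,0.3],[0,0,0,0,0,0,-0.3],[0,0,0,0,0,0,-1],[0,0,0,0,0,0,-1],[0,0,-0.03,0,0,0,-1],[0,0,-0.04,0,0,0,-1],[0,0,-0.04,0,0,0,-1],[0,0,-0.03,0,0,0,-1]]'; python3 -m inch '[[0,-0.045,0,0,0,0,-1],[0,-0.045,0,0,0,0,-1],[0,-0.045,0,0,0,0,-1],[-0.04,-0.02,0,0,0,0,-1],[-0.045,0,0,0,0,0,-1],[-0.045,0,0,0,0,0,-1],[-0.045,0,0,0,0,0,-1],[0,0,0,0,0,0,-1]]' | head -2; python3 - <<'E'
from h import *
f=eyes.grab_frame("scene")["img"];g=eyes.grab_frame("top")["img"]
cv2.imwrite("pics/s7.png",cv2.resize(f[160:340,120:420],None,fx=2.6,fy=2.6,interpolation=cv2.INTER_CUBIC))
cv2.imwrite("pics/t7.png",cv2.resize(g[130:300,140:440],None,fx=2.6,fy=2.6,interpolation=cv2.INTER_CUBIC))
E
```

```text
clock: 44.9
eef_pos: [631.1, 19.9, 303.9]
tcp_rot: [3.139, 0.0, 1.624]
contact_force: [0.7, -0.0, 0.2]
opening: 1.0
grasp_force: 0.0
clock: 45.7
eef_pos: [485.2, -167.6, 301.5]
```

View pics/s7.png

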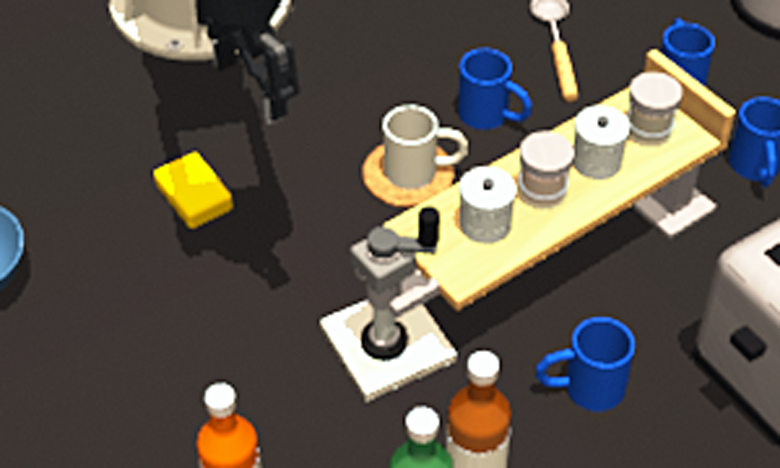

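View pics/t7.png

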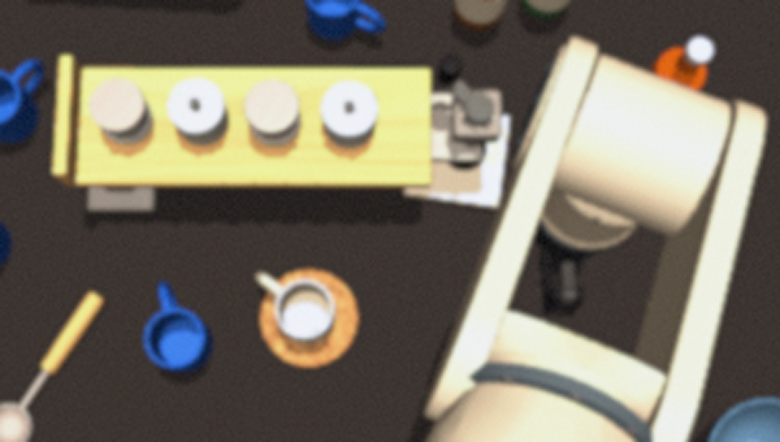

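Four jars and tins stand on the shelf at (487,205), (547,170), (602,140) and (655,105) in the scene view. The mug is upright on the mat, the foot is on the slab, and the worktop has no jars or tins left.

```bash
python3 -c "
from rig import r
print(r.sign_off())"
```

```text
the job is handed in; nothing more can be done
None
```

The job is handed in: the mug stands on the cork mat, the foot was then cranked onto the slab to about 50 N (estimated from knob force and crank angle), and only then were the four jars and tins present set upright on the shelf.

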